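Sort two pipe couplers on a plug gauge

ROBOT

A 6-joint arm with a two-finger parallel gripper is mounted at the origin on a cart in front of the work surface, level with it; the furniture and walls round the work are solid. World frame = base frame: x ahead of the robot, y to its left, z up, the work surface at z = 0. Lengths are in mm, angles in rad, forces in N, time in s.
With the tool pointing down it reaches from about 300 to 775 mm from the base axis. Payload 14.6 kg.
Tool frame: the origin (TCP) lies on the centre line of the jaws, within the pads' length; the fingertips stand 19 mm ahead of it and the grasp point (between the pads) is the TCP (bot.tip_reach is the distance from the TCP to the fingertips, in mm); y points along the fingers, x is the direction in which the jaws open and shut, and the axes are right-handed (so a half turn about y gives the same grasp; the last joint's range is limited). The gripper opens to 85 mm and grips with 20 to 120 N. Pads are 22 mm wide; open, the fingers measure 114 mm over their backs; the gripper's body (76 mm by 85 mm) begins 54 mm behind the grasp point. The pads swing forward as they close: fully open they stand 13 mm farther back than shut.
Start: joints at [-1.23, 0.3, 1.521, -0, 1.321, -0.067], TCP at [218.117, -504.891, 250.281] pointing down, gripper open.
Joint ranges: [-3.03, 3.03], [-0.79, 2.21], [0.23, 2.52], [-1.04, 4.18], [0, 3.07], [-2.55, 2.55]. Speed limits (rad/s): [2.22, 2.22, 2.57, 3.14, 3.14, 3.14].

INTERFACE

Orientations are given as a unit quaternion [w, x, y, z].
In Python, from rig import bot gives the robot as it stands. Calls block until the motion is done:
- bot.move_to(position, orientation): joint-space move of the TCP to a pose.
- bot.servo_line(position, attitude=None, speed=150, until_force=None): straight line of the TCP; attitude=None keeps the orientation; speed is the mean speed in mm/s. With until_force (N) it stops when the force on the tool has changed by that much, and returns True; else False.
- bot.move_joints(angles): joint-space move.
- bot.move_gripper(opening, grip_force=None): finger opening in mm; grip_force is the grip in N (None keeps the last); returns when the fingers have stopped.
- bot.dwell(seconds).
- bot.ik(position, orientation): joint angles nearest the present ones, or None.
- bot.read_state(): the state.
- bot.read_camera(name): name is "scene" or "top" or "wrist"; returns a dict with "image" (384x512x3 uint8, blue, green, red), "depth" (384x512 float32, mm along the optical axis (not along the pixel's ray), 0 where there is no reading), "fovy" (degrees; the focal length in pixels is half the picture's height over the tangent of half this angle, whatever the lens; pixels are square), "cx", "cy" (the principal point, pixels), "k1" (the pictures are not rectified: a ray, as slopes to the right and down, at radius r is drawn at 1 + k1 r^2 times it, then the intrinsics apply), "eye" and "attitude" of the camera in the world; the wrist camera has in their place "mount" (4x4, takes a point from camera to tool coordinates, whose origin is the TCP and whose axes are the tool frame's). Camera axes: x right, y down, z forward; pixel columns grow to the right and rows downward; lengths in mm; the calibration is good to about 2 mm. A picture is of the moment at which its call begins: read the wrist's pose just before it.
A pose or a line that the arm cannot do raises bot.MotionError and nothing moves.
- bot.finish_job(): hands the job in, once; it reports no verdict.
The state is a dict: "clock": time; "joint_positions": joint angles; "qvel": joint speeds; "effort": joint torques, N m; "ee_pos": TCP position; "tool_rot": TCP orientation; "ft_force": force on the tool from outside, world axes, zero at the start; "moment": the same for the moment, N m; "grip_width": finger opening in mm.
Only numpy, scipy, OpenCV 4.12 (cv2) and the standard library are available. Lean on these libraries where they do the work, as an engineer would, in place of code of your own. Each camera call takes 0.05 s, during which the arm holds its last target. There are 200 camera calls.

TASK

Sort the two metal couplers with the plug gauge: slide the one whose bore passes over the gauge post down the post until it sits flat on the gauge's base, and put the other one, whose bore is too small for the post, in the red reject tray. Leave both there.

Things in the scene. Friction and masses are not known exactly. Their poses are not given: they have to be found in the camera images.
- wide_coupler_center (a point): The good coupler: a plain bright metal tube standing upright on the table, outside diameter 54 mm, 50 mm high, bore 38 mm right through (it passes over the gauge post with 8 mm to spare all round). About 0.22 kg. This point is on its axis, half-way up (25 mm above its lower end); z runs along the tube.
- narrow_coupler_center (a point): The bad coupler: the same tube outside (diameter 54 mm, 50 mm high, standing upright, same metal) but with thick walls and a bore of only 16 mm, too small for the gauge post. About 0.22 kg. This point is on its axis, half-way up (25 mm above its lower end); z runs along the tube.
- gauge: The plug gauge, fixed to the table: a grey base plate 100 x 100 mm, 12 mm thick, with a low bolt head (3 mm) near each corner, and in its middle an upright steel post of 22 mm diameter standing 60 mm above the plate (its top is 72 mm above the table); the last 20 mm of the post taper to 8 mm diameter. Origin at the centre of the plate's underside, on the table; x and y along the plate's sides, z up along the post.
- reject_tray: The red reject tray, fixed to the table: open square tray 140 x 140 mm outside, walls 4 mm thick and 20 mm high, floor 4 mm thick. Origin at the centre of its underside, on the table; x and y along its sides, z up.
Not all that is in view belongs to the job. Leave any brown or orange look-alike of the part that bears narrow_coupler_center alone.

How it is judged (in metres and radians):
At the end, for the whole second after the job is handed in: Wide-bored coupler round the gauge post, flat on the base plate (within 13 mm of the axis, at most 5 mm above seated, tilt under 7 degrees); narrow-bored one down in the reject tray, standing or lying (centre within 47 mm of the tray's along each side); both at rest (horizontal distance between wide_coupler_center and gauge below 0.013 m and z of wide_coupler_center in the frame of gauge below 0.042 m and angle between wide_coupler_center's own z axis and vertical below 0.12 rad and x of narrow_coupler_center in the frame of reject_tray between -0.047 and 0.047 m and y of narrow_coupler_center in the frame of reject_tray between -0.047 and 0.047 m and z of narrow_coupler_center in the frame of reject_tray below 0.036 m and linear speed of each of wide_coupler, narrow_coupler below 0.02 m/s); the robot touches nothing.
It also fails if it takes over 58 s, if anything falls off the work surface, if the arm or the gripper's body presses on something with over 40 N, if the wrist force passes 120 N, or if a joint passes its speed limit or range.

## Working session

There is one attempt and no reset: what is moved stays moved. The work goes in short steps, each a Python script; the robot and the scene stay as the last script left them, time stands still between calls to the robot, and variables do not carry over. Pictures are saved under pics/ and viewed, about 8 in all and at most 12, crops included, and the job is handed in when it is done.

```bash
mkdir -p pics; ls; cat > h.py <<'E'
from rig import bot
import numpy as np, cv2
from scipy.spatial.transform import Rotation as R
def rot(q): return R.from_quat(q,scalar_first=True).as_matrix()
def pose(c,st=None):
    if "mount" in c:
        T=np.eye(4); T[:3,:3]=rot(st["tool_rot"]); T[:3,3]=st["ee_pos"]; T=T@np.array(c["mount"]); return T[:3,:3],T[:3,3]
    a=np.array(c["attitude"]); return (a if a.shape==(3,3) else rot(a)),np.array(c["eye"])
def rays(c,uv):
    f=192/np.tan(np.radians(c["fovy"])/2); K=np.array([[f,0,c["cx"]],[0,f,c["cy"]],[0,0,1.]])
    p=cv2.undistortPoints(np.float64(uv).reshape(-1,1,2),K,np.array([c["k1"],0,0,0.])).reshape(-1,2)
    return np.c_[p,np.ones(len(p))]
def plane(c,uv,z,st=None):
    Rm,e=pose(c,st); d=rays(c,uv)@Rm.T; return e+d*((z-e[2])/d[:,2])[:,None]
def cloud(c,st=None):
    v,u=np.mgrid[:384,:512]; Rm,e=pose(c,st); d=rays(c,np.c_[u.ravel(),v.ravel()])
    return ((d*c["depth"].reshape(-1,1))@Rm.T+e).reshape(384,512,3)
E
python3 - <<'E'
from h import *
import pickle
s=bot.read_state(); print(s)
D={}
for n in("scene","top","wrist"):
    c=bot.read_camera(n); D[n]=(c,s); print(n,{k:v for k,v in c.items() if k not in("image","depth")})
pickle.dump(D,open("d.pkl","wb"))
cv2.imwrite("pics/top.png",cv2.resize(D["top"][0]["image"],(800,600),interpolation=cv2.INTER_CUBIC))
cv2.imwrite("pics/scene.png",cv2.resize(D["scene"][0]["image"],(800,600),interpolation=cv2.INTER_CUBIC))
E
```

```text
pics
{'clock': 0.0, 'joint_positions': array([-1.22962955e+00,  3.00480375e-01,  1.52161204e+00,  2.10969186e-05,
        1.32067928e+00, -6.66144667e-02]), 'qvel': array([ 0.00086903, -0.00091979,  0.00031244,  0.0001055 ,  0.00043973,
       -0.00104663]), 'effort': array([-3.26533147e-03, -5.43504739e+01, -3.61799669e+01, -2.42267670e-04,
        4.00073433e-03, -1.25830346e-05]), 'ee_pos': array([ 218.03666328, -504.69851639,  249.70311088]), 'tool_rot': array([ 0.59113984, -0.59062502,  0.38873211, -0.38807618]), 'ft_force': array([ 0.55806983, -0.33899991, -0.54206754]), 'moment': array([-0.05010805, -0.02365792,  0.02659311]), 'grip_width': 85.33194132717361}
scene {'fovy': 43.045150342143565, 'cx': 260.1744273943198, 'cy': 199.43724893073653, 'k1': -0.18101374599717177, 'eye': array([-29.22952115, 807.77772913, 674.75542443]), 'attitude': array([ 0.13442111, -0.2554717 ,  0.83473391, -0.46891841])}
top {'fovy': 55.58074879075804, 'cx': 257.36492929284674, 'cy': 189.63201497469439, 'k1': -0.09205327638408646, 'eye': array([3.96894285e+02, 6.76259777e-01, 9.02209529e+02]), 'attitude': array([ 0.05821809, -0.70024969,  0.71003552, -0.04594117])}
wrist {'fovy': 58.495344612721006, 'cx': 256.1268091035913, 'cy': 196.70748755858753, 'k1': -0.09967438400560574, 'mount': array([[ 9.99999688e-01, -2.79278280e-04, -7.39130925e-04,
         8.86105784e-01],
       [ 6.24426349e-04, -2.93864235e-01,  9.55846966e-01,
        -1.23495325e+02],
       [-4.84151440e-04, -9.55847129e-01, -2.93863968e-01,
         7.56897309e+01],
       [ 0.00000000e+00,  0.00000000e+00,  0.00000000e+00,
         1.00000000e+00]])}
```

View pics/top.png

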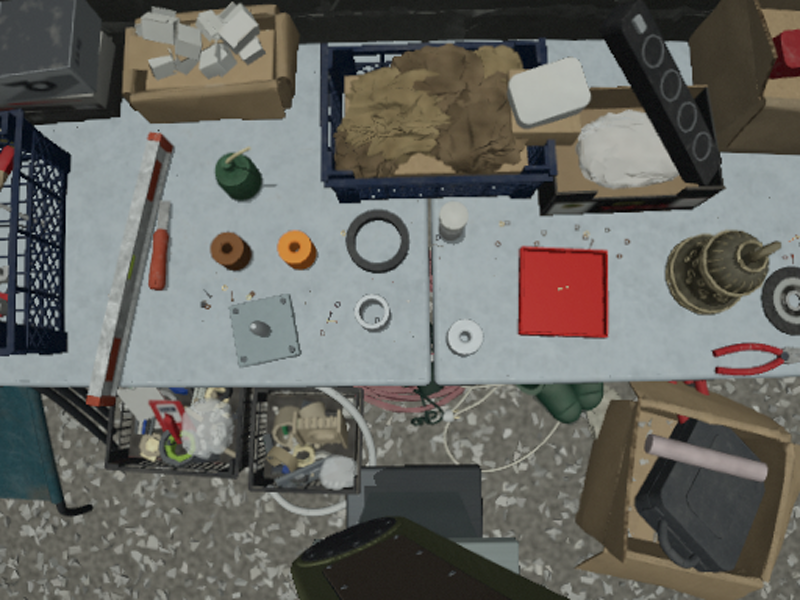

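View pics/scene.png

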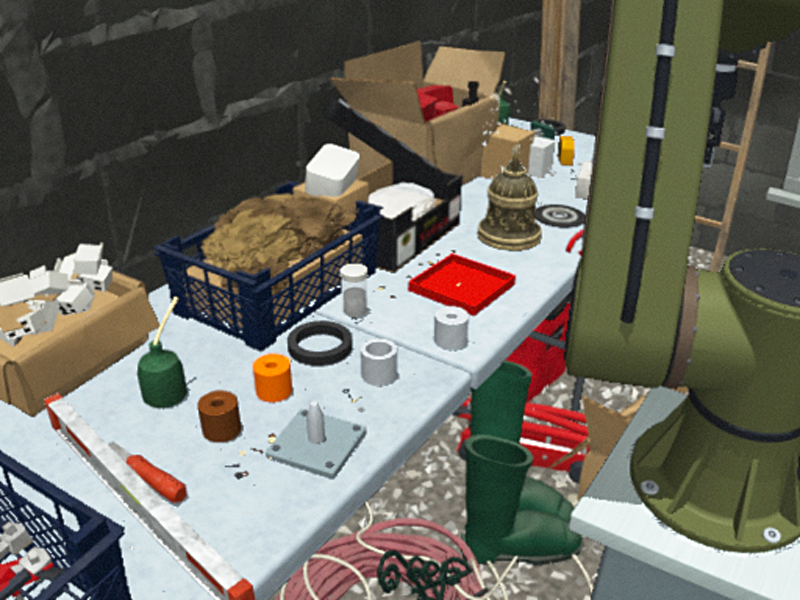

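Top view, 800x600 pixels:
- **Candidates:** grey tube with a large hole at (372,313), grey tube with a small hole at (465,337), glass jar at (452,222), brown tube at (230,250) and orange tube at (297,250).
- **Wide:** (372,313), metal with thin walls.
- **Narrow:** (465,337), metal with a small bore. The brown and orange ones are the look-alikes.
- **Fixed parts:** gauge at (265,330), tray at (563,292).

Next I measure these and take one crop to confirm.

```bash
python3 - <<'E'
from h import *
import pickle
D=pickle.load(open("d.pkl","rb"))
c=D["top"][0]; P=cloud(c); im=c["image"]
cv2.imwrite("pics/crop.png",cv2.resize(im[170:240,130:400],(800,207),interpolation=cv2.INTER_CUBIC))
hsv=cv2.cvtColor(im,cv2.COLOR_BGR2HSV)
for n,uv in(("wide",(238,200)),("narrow",(298,216))):
    u,v=uv; w=np.s_[v-22:v+22,u-22:u+22]; Q=P[w].reshape(-1,3); ok=(c["depth"][w].ravel()>0)
    print(n,"depth z pct",np.percentile(Q[ok,2],[5,50,90,97]))
    m=ok&(abs(Q[:,2]-50)<5); T=Q[m]
    (x,y),r=cv2.minEnclosingCircle(np.float32(T[:,:2])); print(" top depth circle",x,y,r,len(T),T.mean(0))
    # colour: rays of the top-mask contour onto z=50
    M=np.zeros((384,512),np.uint8); M[w]=(m.reshape(44,44)*255)
    cs=max(cv2.findContours(M,cv2.RETR_EXTERNAL,cv2.CHAIN_APPROX_NONE)[0],key=len)
    e=plane(c,cs.reshape(-1,2),50); (x,y),r=cv2.minEnclosingCircle(np.float32(e[:,:2])); print(" ray circle",x,y,r)
red=((hsv[...,1]>180)&((hsv[...,0]<8)|(hsv[...,0]>172))).astype(np.uint8); red[:,:325]=0;red[:,395:]=0;red[:150]=0;red[220:]=0
cs=max(cv2.findContours(red,cv2.RETR_EXTERNAL,cv2.CHAIN_APPROX_NONE)[0],key=len)
e=plane(c,cs.reshape(-1,2),20); print("tray",cv2.minAreaRect(np.float32(e[:,:2])))
Q=P[180:240,140:200].reshape(-1,3); ok=c["depth"][180:240,140:200].ravel()>0
T=Q[ok&(abs(Q[:,2]-12)<4)]; print("plate depth",cv2.minAreaRect(np.float32(T[:,:2])),len(T),np.median(T[:,2]))
T=Q[ok&(Q[:,2]>55)&(Q[:,2]<80)]; print("post top",T.mean(0),T[:,2].max(),len(T))
T=Q[ok&(Q[:,2]>25)&(Q[:,2]<80)]; print("post",T.min(0),T.max(0))
c=D["scene"][0]; P=cloud(c); Q=P[240:310,165:240].reshape(-1,3); ok=c["depth"][240:310,165:240].ravel()>0
T=Q[ok&(Q[:,2]>62)&(Q[:,2]<80)]; print("scene post top",T.mean(0),T[:,2].max(),len(T))
T=Q[ok&(Q[:,2]>20)&(Q[:,2]<50)]; print("scene post shaft",T.mean(0),len(T))
for n,(u,v) in(("w",(243,225)),("n",(288,204))):
    w=np.s_[v-22:v+28,u-20:u+20]; Q=P[w].reshape(-1,3); T=Q[(c["depth"][w].ravel()>0)&(abs(Q[:,2]-50)<4)]
    print(n,cv2.minEnclosingCircle(np.float32(T[:,:2])),len(T))
E
```

```text
wide depth z pct [-2.58768628  0.19359507 46.60843088 50.3311739 ]
 top depth circle 502.818359375 61.71192932128906 26.952178955078125 207 [502.47790863  61.6936364   49.28844784]
 ray circle 502.5035400390625 61.50613021850586 26.812332153320312
narrow depth z pct [-6.17099453 -0.06325947 49.34997749 51.03673706]
 top depth circle 462.3334655761719 -78.54634094238281 26.812543869018555 373 [462.19200336 -78.38682602  49.44070401]
 ray circle 462.2210998535156 -78.14799499511719 26.7357234954834
tray ((531.766357421875, -237.84555053710938), (139.74520874023438, 137.6295166015625), 86.88988494873047)
plate depth ((479.3944091796875, 236.11282348632812), (101.14254760742188, 100.26210021972656), 11.213458061218262) 1472 12.032917534361218
post top [478.95723255 233.48431024  63.60710334] 72.56812719998845 46
post [469.01758467 226.0002157   25.05118568] [490.08197288 245.61131668  72.5681272 ]
scene post top [478.22288945 238.73407017  67.29396461] 72.39100012494134 33
scene post shaft [545.58124951 214.35572316  33.85809293] 318
w ((502.7155456542969, 62.48119354248047), 27.837068557739258) 150
n ((462.7270202636719, -78.32124328613281), 28.299556732177734) 185
```

View pics/crop.png

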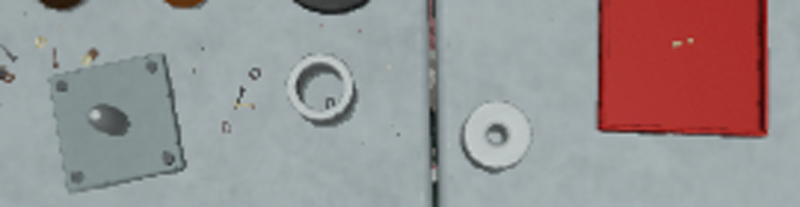

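The crop shows a large bore at (320,88) and a small bore at (497,135), which confirms the choice. Radii come out at 27 mm, plate at 101 mm and tray at 139 mm, all as given. I'll move the narrow one first.

```bash
cat >> h.py <<'E'
def down(a):
    c,s=np.cos(a),np.sin(a)
    return R.from_matrix(np.c_[[s,-c,0],[0,0,-1],[c,s,0]]).as_quat(scalar_first=True)
def at(x,y,z): return [x,y,z],down(np.arctan2(y,x))
def pick(x,y,force=50):
    bot.move_gripper(85); bot.move_to(*at(x,y,150)); bot.servo_line([x,y,34],speed=120)
    bot.move_gripper(40,force); bot.dwell(.2); s=bot.read_state(); print("grip",s["grip_width"],s["ee_pos"],s["ft_force"])
    bot.servo_line([x,y,160],speed=150); s=bot.read_state(); print("lift",s["grip_width"],s["ft_force"],s["clock"])
def place(x,y,z):  # z: TCP height when seated
    bot.move_to(*at(x,y,160)); bot.servo_line([x,y,z+8],speed=100)
    t=bot.servo_line([x,y,z-3],speed=20,until_force=6); s=bot.read_state(); print("down",t,s["ee_pos"],s["ft_force"],s["clock"])
def release(x,y):
    bot.move_gripper(72); s=bot.read_state(); z=s["ee_pos"][2]
    bot.servo_line([x,y,z+60],speed=100); bot.servo_line([x,y,200],speed=200); print("clear",bot.read_state()["clock"])
E
python3 - <<'E'
from h import *
s=bot.read_state(); print(np.round(rot(s["tool_rot"]),2).tolist(), np.round(rot(down(np.arctan2(-504,218))),2).tolist())
pick(462.3,-78.4); place(531.8,-237.8,38); release(531.8,-237.8)
c=bot.read_camera("top"); cv2.imwrite("pics/t2.png",cv2.resize(c["image"],(800,600)))
E
```

```text
[[0.4, -0.0, 0.92], [-0.92, 0.0, 0.4], [-0.0, -1.0, 0.0]] [[-0.92, 0.0, 0.4], [-0.4, -0.0, -0.92], [0.0, -1.0, -0.0]]
grip 49.713763793611264 [462.5861435  -78.51978341  34.70150882] [-1.66993054 -0.69815513  8.43138292]
lift 49.749360504155845 [-0.55810083  0.26832978 -1.45511405] 4.9167
down True [ 531.92202754 -237.85004466   38.76529976] [-1.23800723  0.95268503  6.47206228] 7.3667
clear 9.125
```

View pics/t2.png

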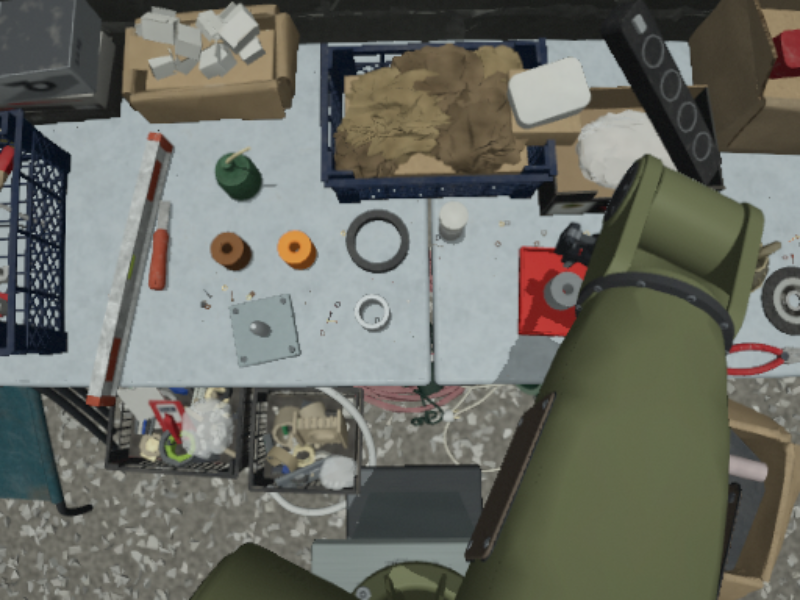

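The narrow coupler stands in the tray at about (563,291). The grip read 49.7 mm on a 54 mm part, so I'll measure where the wide coupler sits in the jaws before fitting it.

```bash
python3 - <<'E'
from h import *
c=bot.read_camera("top"); P=cloud(c); Q=P[150:225,325:400].reshape(-1,3); T=Q[abs(Q[:,2]-54)<4]
print("narrow now (partly hidden)",len(T),cv2.minEnclosingCircle(np.float32(T[:,:2])) if len(T) else "")
pick(502.6,61.7)
x,y=479.2,236
bot.move_to(*at(x,y,160))
s=bot.read_state(); c=bot.read_camera("scene"); P=cloud(c); d=P-s["ee_pos"]
m=(c["depth"]>0)&(np.hypot(d[...,0],d[...,1])<60)&(d[...,2]<-15)&(d[...,2]>-45)
T=P[m]; print(s["ee_pos"],"below-pad pts",len(T),T.min(0),T.max(0))
A=np.c_[2*T[:,:2],np.ones(len(T))]; k=np.linalg.lstsq(A,(T[:,:2]**2).sum(1),rcond=None)[0]; print("circle fit",k[:2],np.sqrt(k[2]+k[0]**2+k[1]**2))
cv2.imwrite("pics/s3.png",cv2.resize(c["image"][130:322,70:326],(800,600)))
E
```

```text
narrow now (partly hidden) 315 ((532.1090087890625, -235.35626220703125), 27.07701301574707)
grip 49.74103593402165 [502.95500634  61.66809515  34.78135045] [-2.26996229 -0.43030339  8.19250025]
lift 50.015206153305755 [-0.06216912 -0.62807038 -2.75516257] 13.4167
[478.92491908 236.06921338 159.31655162] below-pad pts 224 [451.46676154 219.17059733 123.32243333] [499.4723521 268.7695768 144.0788425]
circle fit [478.66310624 238.38855853] 25.92634175619383
```

View pics/s3.png

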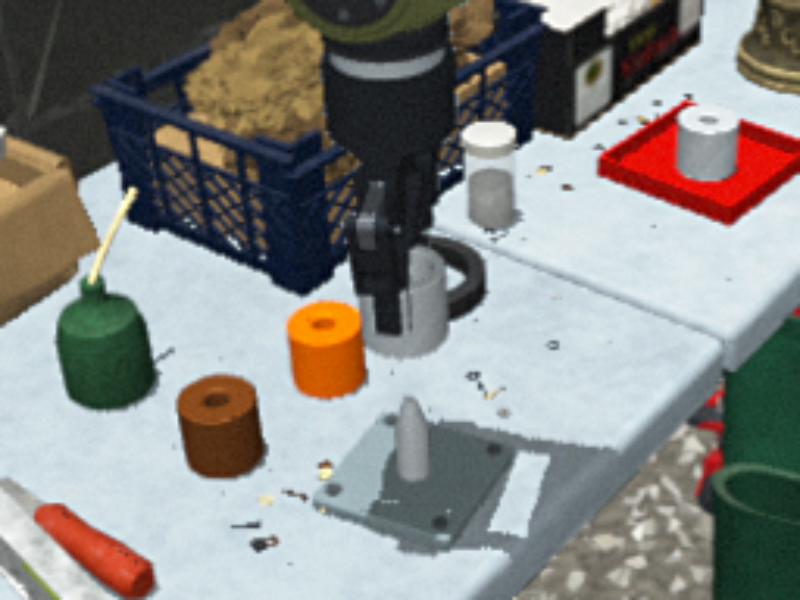

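The crop shows the wide coupler upright in the jaws above the post. Its fitted centre (478.7, 238.4) is within about 2.4 mm of the axis, against 8 mm of clearance. I'll lower it now, guarded by force.

```bash
python3 - <<'E'
from h import *
x,y=479.2,236
hit=bot.servo_line([x,y,55],speed=70,until_force=12); print("hit early",hit,bot.read_state()["ee_pos"])
if not hit:
    t=bot.servo_line([x,y,43],speed=20,until_force=6); s=bot.read_state(); print(t,s["ee_pos"],s["ft_force"])
    if t and s["ee_pos"][2]<49:
        release(x,y); bot.move_to(*at(420,-30,300)); bot.dwell(.3)
        for n,w,z in(("top",np.s_[170:245,140:215],62),("scene",np.s_[200:320,150:260],62)):
            c=bot.read_camera(n); P=cloud(c)[w]; T=P[(c["depth"][w]>0)&(abs(P[...,2]-z)<4)&(abs(P[...,0]-479)<40)&(abs(P[...,1]-236)<40)]
            print(n,len(T),np.median(T[:,2]) if len(T) else "",cv2.minEnclosingCircle(np.float32(T[:,:2])) if len(T) else "")
            cv2.imwrite(f"pics/f_{n}.png",cv2.resize(c["image"],(800,600),interpolation=cv2.INTER_CUBIC))
            if n=="top":
                Q=cloud(c)[150:225,325:400].reshape(-1,3); T=Q[abs(Q[:,2]-54)<4]; print("narrow",len(T),cv2.minEnclosingCircle(np.float32(T[:,:2])))
        print(bot.read_state()["clock"])
E
```

```text
hit early False [479.41160025 236.06723832  55.38829915]
True [479.22419581 236.02100233  46.80313628] [-2.28514493 -1.23722459  5.27998004]
clear 18.025
top 227 61.57223178030097 ((478.978759765625, 236.9723358154297), 26.49724578857422)
narrow 364 ((532.359130859375, -235.6742706298828), 27.433795928955078)
scene 231 60.412717984496 ((478.5289611816406, 237.9857635498047), 27.27830696105957)
19.5417
```

View pics/f_scene.png

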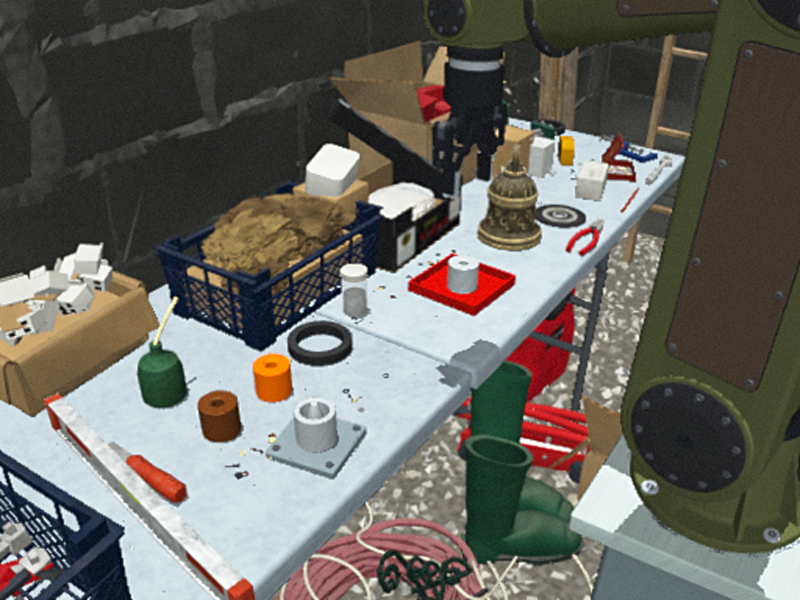

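The wide coupler is seated flat round the post at (316,425), and the narrow one stands in the tray at (462,275). The arm is clear of both.

```bash
python3 -c "
from rig import bot
print(bot.finish_job(), bot.read_state()['clock'])"
```

```text
the job is handed in; nothing more can be done
the job is handed in; nothing more can be done
```

Both couplers are sorted and the job is handed in; no verdict was reported. The last clock reading, just before hand-in, was 19.5 s of the 58 s allowed.

- **Wide coupler (on the gauge):** It slid down the post with no early contact. The top camera puts its upper rim at about 61.6 mm (62 expected when seated). It is about 1 mm off the gauge axis by that camera and about 2 mm by the scene camera; the limit is 13 mm.
- **Narrow coupler (in the reject tray):** It stands upright about 2 mm from the tray's centre; the limit is 47 mm. The brown and orange look-alikes were not touched.
- **Arm:** It was clear and touching nothing at the end. Wrist forces I read at the grasps and set-downs stayed under about 10 N.

**Disagreements:**
- The gripper read about 50 mm on the 54 mm parts. I took this as a reading offset, since a camera check showed the wide coupler centred in the jaws to within about 2.4 mm.
- The scene camera reads 1–2 mm different from the top camera, within the stated calibration.

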